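# Sweep spent pull-test stubs into the scrap bay

### The arm

A 7-joint arm with a two-finger parallel gripper is mounted at the origin on the work surface. World frame = base frame: x ahead of the robot, y to its left, z up, the work surface at z = 0. Lengths are in m, angles in rad, forces in N, time in s.
With the tool pointing down it reaches from about 0.35 to 0.9 m from the base axis. Payload 8.1 kg.
Tool frame: the origin (TCP) lies midway between the tips of the shut fingers; the grasp point (between the pads) lies 19 mm behind it; z points along the fingers, y is the line along which they close (so a half turn about z gives the same grasp; the last joint's range is limited). The gripper opens to 85 mm and grips with 20 to 120 N. Pads are 22 mm wide; open, the fingers measure 114 mm over their backs; the gripper's body (76 mm by 85 mm) begins 54 mm behind the grasp point. The pads swing forward as they close: fully open they stand 13 mm farther back than shut.
Start: joints at [-1.315, 0.434, 0.025, 1.573, -0.012, 1.134, -0.075], TCP at [0.219, 0.585, 0.231] pointing down, gripper open.
Joint ranges: [-2.62, 2.62], [-0.44, 2.09], [-1.27, 1.32], [0.08, 2.57], [-1.32, 4.46], [0.12, 2], [-2.74, 2.74]. Speed limits (rad/s): [2.22, 2.22, 3.01, 3.01, 3.14, 3.14, 3.14].

### API

Orientations are given as [roll, pitch, yaw] about the fixed x, y, z axes, in that order (R = Rz(yaw) Ry(pitch) Rx(roll)).
In Python, from station import readout, viewer, r gives the robot as it stands.
- The arm moves only by the tool carry_out, never from a script. Its argument "deltas" is a list that holds one entry, the list of rows, each a list of 7 numbers: the shift along the tool's x, y, z in cm, then the turn, a rotation vector about the tool's x, y, z in rad, then the opening, from 0 (shut) to 1 (fully open). In form: [[[dx, dy, dz, rx, ry, rz, claw], ...]]. A call has exactly 10 rows; each row shifts and turns the commanded pose from where the row before left it, along the tool's axes as they then stand; what a row does not reach is not made up. A row lasts 1/8 s, in which the tool goes at most 62.5 mm and 10.7 degrees, less where a joint would pass 70% of its speed; a pose out of reach is approached as far as the arm can. A call is refused whole if a number of a shift passes 6.25 or a number of a turn 0.188, either way. A call with a gripper value outside its range is refused whole. The fingers move at their own pace and stop on an object; "force" is the grip in N (left out, the last holds). Time passes only in rows, so rows that do not move let the fingers close, or fill a call up. It gives the time, the measured TCP pose, the force and the opening at its end, in the units of the state.
- readout.read_state(): the state, without advancing time (a new reading comes with each control period).
- viewer.capture(name): name is "scene" or "top" or "wrist"; returns (picture, depth): 420x560x3 uint8, blue, green, red; 420x560 float32, m along the optical axis (not along the pixel's ray), 0 where there is no reading.
- viewer.camera_model(name): a dict with "camera_matrix" (3x3 intrinsics, pixels), "eye" and "rotation" of the camera in the world. Camera axes: x right, y up, looking along -z (the intrinsics and any distortion apply to the point x, -y, -z); pixel columns grow to the right and rows downward; lengths in m; the calibration is good to about 2 mm. A picture is of the moment at which its call begins: read the wrist's pose just before it. camera_model takes no time and is no camera call; for the wrist camera it gives the pose at the moment of the call.
- r.job_done(): hands the job in, once; it reports no verdict.
The state is a dict: "t": time; "qpos": joint angles; "joint_vel": joint speeds; "effort": joint torques, N m; "tcp_pos": TCP position; "eef_rot": TCP orientation; "contact_force": force on the tool from outside, world axes, zero at the start; "ft_torque": the same for the moment, N m; "finger_gap": opening from 0.0 (shut) to 1.0 (fully open).
Only numpy, scipy, OpenCV 4.12 (cv2) and the standard library are available. Lean on these libraries where they do the work, as an engineer would, in place of code of your own. Each camera call takes 0.05 s, during which the arm holds its last target. There are 200 camera calls.

### The job

The pull tests are finished: with your fingertips, sweep the three spent test stubs (the flat round discs with a square chip on top) along the bench into the three-sided scrap bay, so that all three lie flat and wholly inside it, behind the line of its mouth. Only push them over the bench top: do not pick up, lift or tip any of them, and leave everything else on the bench standing where it is.

Things in the scene. Friction and masses are not known exactly. Their poses are not given: they have to be found in the camera images.
- bay: Three-sided aluminium scrap bay, fixed to the bench: walls 25 mm high, 4 mm thick, no floor or sill. Inside 110 mm deep (own x, -55 at the open mouth to +55 at the back wall) and 170 mm wide (own y, -85 to +85). Origin: centre of the inside, on the bench; x points from mouth to back wall, z up. The mouth looks roughly to +y; place and yaw vary.
- bay_mouth (a point): Middle of the bay's open mouth, on the bench, 55 mm in front of the bay's origin; same axes as the bay.
- stub0: Spent test stub: flat solid steel disc, diameter 36 mm, 12 mm high, about 90 g, with a 14 mm square chip of film, 2 mm thick, on its top. Lies flat on the bench and slides when pushed. Origin: centre of its underside; z up.
- stub1: Spent test stub: flat solid steel disc, diameter 36 mm, 12 mm high, about 90 g, with a 14 mm square chip of film, 2 mm thick, on its top. Lies flat on the bench and slides when pushed. Origin: centre of its underside; z up.
- stub2: Spent test stub: flat solid steel disc, diameter 36 mm, 12 mm high, about 90 g, with a 14 mm square chip of film, 2 mm thick, on its top. Lies flat on the bench and slides when pushed. Origin: centre of its underside; z up.
- collar: Bystander. Plain steel collar (ring), outer diameter 32 mm, bore 16 mm, 14 mm high, lying flat. Loose. Origin: centre of its underside; z up.
- nut: Bystander. Steel hexagon nut, 30 mm across flats (35 mm across corners), 16 mm high, lying flat. Loose. Origin: centre of its underside; z up.
- post: Bystander. Steel post on a round foot: foot diameter 28 mm, shaft 18 mm, 48 mm tall, standing. Loose. Origin: centre of its underside; z up.
- starknob: Bystander. Black five-lobed clamping knob, 36 mm across, 18 mm high with a thin stud on top to 40 mm, standing stud up. Loose. Origin: centre of its underside; z up.
- jar: Bystander. Small amber glass jar with black cap, diameter 32 mm, 45 mm tall, standing. Loose. Origin: centre of its underside; z up.
- canister: Bystander. Black canister, diameter 74 mm, 112 mm tall, standing well to one side. Loose. Origin: centre of its underside; z up.
- mouse: Bystander. Black computer mouse, 100 x 58 x 32 mm, long side along its own x. Loose. Origin: centre of its underside; z up.
Things that resemble listed ones, but are neither listed nor needed, are in the scene too. What is shaped like the stub0 but green or red is not meant.

How it is judged:
By the outcome, as a careful person would: the job done as asked, in the order asked, and still so for the second after the job is handed in, with the robot touching nothing.
It also fails if it takes over 61 s, if anything falls off the work surface, if the arm or the gripper's body presses on something with over 40 N, if the wrist force passes 120 N, or if a joint passes its speed limit or range.

## Working session

There is one attempt and no reset: what is moved stays moved. The work goes in short steps, Python scripts to look and compute and a tool call to move; the robot and the scene stay as the last step left them, time stands still between calls to the robot, and variables do not carry over. Pictures are saved under pics/ and viewed, on a budget of 10 in all, crops included, one or two more only if the job needs it, and the job is handed in when it is done.

Besides the shell and the picture viewer there is one more tool, called after "Call:" as name(argument=value, ...) on one line, values as JSON. carry_out: Moves the arm, as the interface text tells. Its arguments: {"type":"object","properties":{"deltas":{"type":"array"},"force":{"type":"number"}},"required":["deltas"]}

```bash
ls; mkdir -p pics; python3 - <<'E'
from station import readout, viewer, r
import cv2,numpy as np,pickle
print(readout.read_state())
d={}
for n in("scene","top"):
    p,z=viewer.capture(n);m=viewer.camera_model(n);d[n]=(p,z,m);cv2.imwrite(f"pics/{n}0.png",p);print(n,m)
pickle.dump(d,open("d.pkl","wb"))
E
```

```text
pics
{'t': 0.0, 'qpos': array([-1.3145783 ,  0.43525101,  0.02497432,  1.57409966, -0.01160104,
        1.13400855, -0.07509436]), 'joint_vel': array([ 0.00182167, -0.0014546 ,  0.00071614, -0.00228631,  0.00075582,
        0.00074914,  0.00045344]), 'effort': array([-6.56735647e-04, -6.70469785e+01,  1.02470443e+00, -3.16219068e+01,
        1.54401502e-02,  1.22237825e-02,  4.72030777e-06]), 'tcp_pos': array([0.2193542 , 0.58469562, 0.23050759]), 'eef_rot': array([-3.13997779e+00,  1.46922745e-04,  2.78270889e+00]), 'contact_force': array([-0.38150626, -0.46118891, -0.47284456]), 'ft_torque': array([ 0.00435404,  0.0065189 , -0.01072679]), 'finger_gap': 1.0030018105068776}
scene {'camera_matrix': array([[507.95801891,   0.        , 280.03217816],
       [  0.        , 507.95801891, 210.70498445],
       [  0.        ,   0.        ,   1.        ]]), 'eye': array([1.17586433, 0.63124829, 0.82354646]), 'rotation': array([0.88080862, 0.0189957 , 2.362363  ])}
top {'camera_matrix': array([[464.60529849,   0.        , 281.38020972],
       [  0.        , 464.60529849, 206.42750054],
       [  0.        ,   0.        ,   1.        ]]), 'eye': array([ 0.36277259, -0.04305866,  1.27944453]), 'rotation': array([ 0.13555952, -0.0128216 , -1.55214008])}
```

```bash
python3 - <<'E'
import cv2
cv2.imwrite("pics/top0b.png",cv2.resize(cv2.imread("pics/top0.png"),(800,600),interpolation=3))
E
```

```text
(no output)
```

View pics/top0b.png

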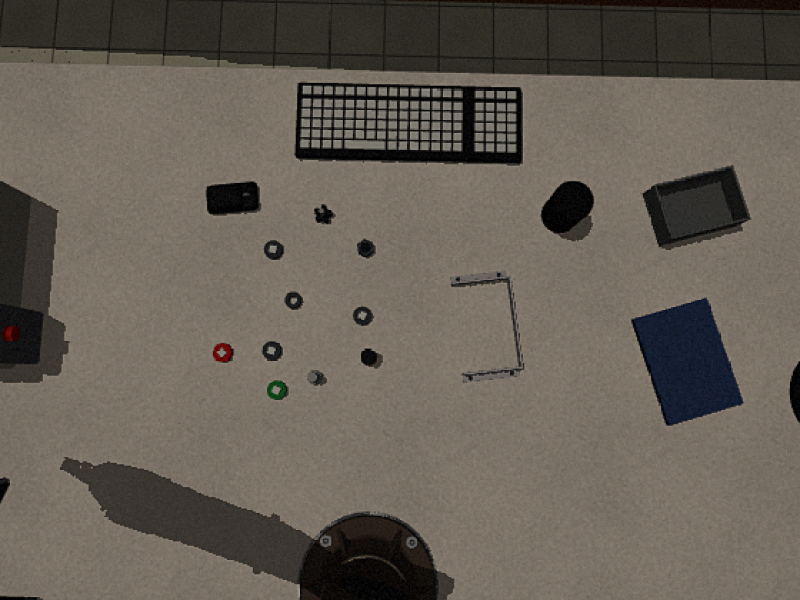

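View pics/scene0.png

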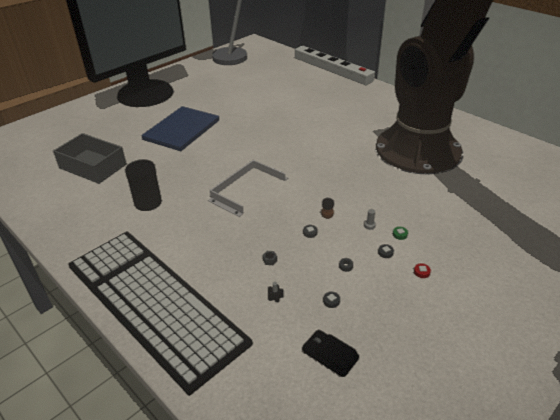

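The top view (800x600 scale) has four dark discs. Those at (274,250), (272,351) and (363,316) look like stubs with a square chip. The one at (293,300) looks like the collar. Red (223,352) and green (277,390) are decoys. The bay opens left (+y), with the mouth from (452,280) to (465,377). The jar (369,357), post (315,377), nut (366,247), knob (323,214) and mouse are bystanders. Next I measure everything and confirm the stubs in a crop.

```bash
cat > h.py <<'E'
import cv2,numpy as np,pickle
from scipy.spatial.transform import Rotation as R
def ray(m,u,v):
    K=m["camera_matrix"];d=np.stack([(u-K[0,2])/K[0,0],-(v-K[1,2])/K[1,1],-np.ones_like(u)],-1)
    return d@R.from_euler("xyz",m["rotation"]).as_matrix().T
def onplane(m,u,v,h):
    d=ray(m,np.asarray(u,float),np.asarray(v,float));return m["eye"]+d*((h-m["eye"][2])/d[...,2])[...,None]
def cloud(m,z):
    v,u=np.mgrid[:z.shape[0],:z.shape[1]].astype(float);return m["eye"]+ray(m,u,v)*z[...,None]
def proj(m,P):
    c=(np.asarray(P)-m["eye"])@R.from_euler("xyz",m["rotation"]).as_matrix();K=m["camera_matrix"]
    return np.stack([K[0,2]-K[0,0]*c[...,0]/c[...,2],K[1,2]+K[1,1]*c[...,1]/c[...,2]],-1)
E
python3 - <<'E'
from h import *
d=pickle.load(open("d.pkl","rb"))
p,z,m=d["top"];P=cloud(m,z)
print("bench z",np.median(P[150:280,180:400,2]))
for n in("top","scene"):
  p,z,m=d[n];P=cloud(m,z);H=P[...,2]
  reg=(H>0.006)&(H<.2)&(P[...,0]>.3)&(P[...,0]<.85)&(P[...,1]>-.5)&(P[...,1]<.45)
  k,l,s,c=cv2.connectedComponentsWithStats(reg.astype(np.uint8))
  for i in range(1,k):
    if s[i,4]<25: continue
    q=P[l==i];r=cv2.minAreaRect(q[:,:2].astype(np.float32)*1000)
    print(n,c[i].round(1),s[i,4],"mid",np.round(q[:,:2].mean(0),4),"hmax %.3f med %.3f"%(q[:,2].max(),np.median(q[:,2])),"rect",np.round(r[0],1),np.round(r[1],1),round(r[2],1),"col",p[l==i].mean(0).round())
t=cv2.resize(d["top"][0][140:290,140:290],(600,600),interpolation=cv2.INTER_CUBIC)
cv2.imwrite("pics/crop.png",cv2.convertScaleAbs(t,alpha=1.6))
E
```

```text
bench z -0.00041942918060167145
top [285.5 103.8] 2527 mid [ 0.8275 -0.0624] hmax 0.031 med 0.019 rect [827.8 -62.8] [446.2  44.3] 90.0 col [46. 49. 50.]
top [162.3 138.1] 714 mid [0.7185 0.2777] hmax 0.038 med 0.027 rect [723.3 281.2] [ 59.3 100.5] 6.9 col [9. 8. 9.]
top [396.9 144.1] 927 mid [ 0.6963 -0.3561] hmax 0.120 med 0.110 rect [ 702.7 -362.4] [83.6 73.6] 47.3 col [7. 6. 7.]
top [225.5 149.4] 104 mid [0.6914 0.1021] hmax 0.044 med 0.017 rect [691.2 102. ] [31.8 33.6] 27.0 col [18. 19. 20.]
top [255.3 173. ] 105 mid [0.6274 0.018 ] hmax 0.020 med 0.015 rect [627.8  17.2] [32.3 30.4] 68.9 col [22. 22. 21.]
top [191.  174.2] 127 mid [0.6209 0.1961] hmax 0.019 med 0.012 rect [620.4 196.3] [34.7 33.3] 46.3 col [43. 45. 45.]
top [349.9 222.9] 335 mid [ 0.4937 -0.2436] hmax 0.031 med 0.022 rect [ 483.  -218.2] [182.8 114.3] 7.5 col [73. 75. 79.]
top [204.9 209.8] 85 mid [0.5224 0.1535] hmax 0.020 med 0.012 rect [523.  154.7] [31.3 31. ] 9.2 col [26. 26. 26.]
top [253.2 220.5] 128 mid [0.4956 0.0205] hmax 0.018 med 0.012 rect [495.5  21.1] [33.4 30.6] 89.4 col [48. 50. 50.]
top [189
[... 1555 characters left out ...]
56.7] 158 mid [0.629 0.023] hmax 0.020 med 0.016 rect [628.   22.4] [35.7 30.8] 69.8 col [54. 57. 59.]
scene [346.4 263.5] 135 mid [0.5235 0.1586] hmax 0.019 med 0.014 rect [522.4 158. ] [31.8 29.1] 42.3 col [56. 59. 60.]
scene [422.5 269.4] 182 mid [0.4208 0.2881] hmax 0.017 med 0.012 rect [418.6 287.4] [36.1 34.7] 53.4 col [ 56.  60. 115.]
scene [275.1 291.4] 217 mid [0.6954 0.1084] hmax 0.043 med 0.019 rect [691.9 105.8] [35.8 31.8] 46.4 col [51. 55. 57.]
scene [331.8 298.4] 210 mid [0.6222 0.2012] hmax 0.019 med 0.013 rect [621.2 199.9] [36.5 34. ] 65.1 col [68. 72. 73.]
scene [331.5 352. ] 1525 mid [0.7285 0.2912] hmax 0.038 med 0.028 rect [723.3 284.6] [57.  98.9] 6.2 col [23. 24. 25.]
```

View pics/crop.png

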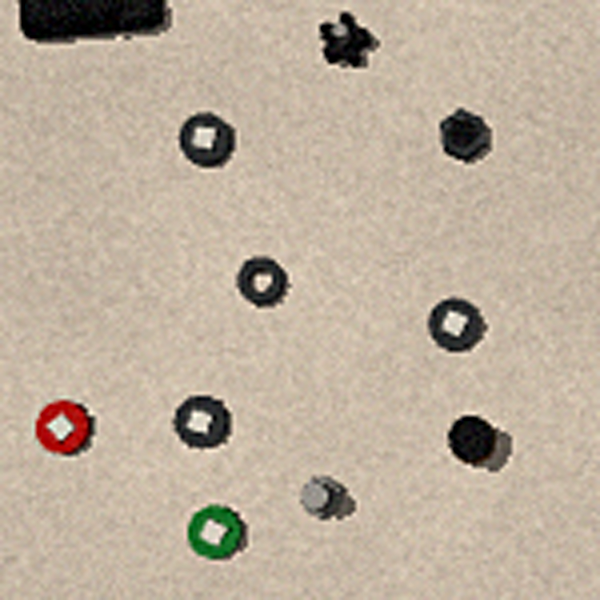

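The crop confirms it. The stubs are the three dark discs with bright square chips at crop (207,139), (202,421) and (457,324); the ring at (263,281) has a round bore, so it is the collar.

| Item | World position (m) |
|---|---|
| Stub A | (0.621, 0.198) |
| Stub B | (0.425, 0.192) |
| Stub C | (0.496, 0.022) |
| Bay centre | (0.4815, -0.215), x axis about (0.13, -0.99) |

The sizes match the given ones. I'll push with a two-finger cradle, in the order C, B, A, on straight lines that clear the jar, nut and collar. First I turn the tool.

Call:
carry_out(deltas=[[[0, 0, 0, 0, 0, 0.14, 0.3], [0, 0, 0, 0, 0, 0.14, 0.3], [0, 0, 0, 0, 0, 0.14, 0.3], [0, 0, 0, 0, 0, 0.14, 0.3], [0, 0, 0, 0, 0, 0.14, 0.3], [0, 0, 0, 0, 0, 0.14, 0.3], [0, 0, 0, 0, 0, 0.14, 0.3], [0, 0, 0, 0, 0, 0.14, 0.3], [0, 0, 0, 0, 0, 0.14, 0.3], [0, 0, 0, 0, 0, 0.14, 0.3]]])

```text
t: 1.35
tcp_pos: [0.2193, 0.5849, 0.2308]
eef_rot: [-3.142, 0.001, 1.378]
contact_force: [0.6, 0.5, 0.4]
finger_gap: 0.3
```

```bash
cat > go.py <<'E'
import sys
from h import *
from station import readout
# usage: x y z yaw -> needed tool-frame shift (cm) and rz
def go(x,y,z,yaw=None):
    s=readout.read_state();M=R.from_euler("xyz",s["eef_rot"])
    print("t %.2f"%s["t"],"tcp",s["tcp_pos"].round(4),"rpy",s["eef_rot"].round(4),"gap %.3f"%s["finger_gap"],"F",s["contact_force"].round(1))
    print("shift cm",(M.inv().apply(np.array([x,y,z])-s["tcp_pos"])*100).round(2))
    if yaw is not None: print("turn",(M.inv()*R.from_euler("xyz",[np.pi,0,yaw])).as_rotvec().round(3))
if __name__=="__main__": go(*map(float,sys.argv[1:]))
E
python3 go.py 0.505 0.0725 0.1 1.382
```

```text
t 1.35 tcp [0.2193 0.5849 0.2308] rpy [-3.1415e+00  9.0000e-04  1.3781e+00] gap 0.300 F [0.6 0.5 0.4]
shift cm [-44.81  37.85  13.12]
turn [-0.     0.001 -0.004]
```

Call:
carry_out(deltas=[[[-4.48, 3.78, 1.3, 0, 0, 0, 0.3], [-4.48, 3.78, 1.3, 0, 0, 0, 0.3], [-4.48, 3.78, 1.3, 0, 0, 0, 0.3], [-4.48, 3.78, 1.3, 0, 0, 0, 0.3], [-4.48, 3.78, 1.3, 0, 0, 0, 0.3], [-4.48, 3.78, 1.3, 0, 0, 0, 0.3], [-4.48, 3.78, 1.3, 0, 0, 0, 0.3], [-4.48, 3.78, 1.3, 0, 0, 0, 0.3], [-4.48, 3.78, 1.3, 0, 0, 0, 0.3], [-4.48, 3.78, 1.3, 0, 0, 0, 0.3]]])

```text
t: 2.6
tcp_pos: [0.5077, 0.0729, 0.1008]
eef_rot: [-3.141, -0.0, 1.383]
contact_force: [0.4, 0.9, 0.3]
finger_gap: 0.297
```

```bash
python3 go.py 0.505 0.0725 0.02 1.382; python3 - <<'E'
from h import *
from station import viewer
p,z=viewer.capture("wrist");m=viewer.camera_model("wrist");print(m)
cv2.imwrite("pics/w1.png",cv2.convertScaleAbs(p,alpha=1.5))
P=cloud(m,z);H=P[...,2];k=(z>0)&(H>.07)&(np.abs(P[...,0]-.505)<.08)&(np.abs(P[...,1]-.0725)<.08)
q=P[k]
if len(q): print("lowest finger",np.percentile(q[:,2],[0,1,5]),len(q))
E
```

```text
t 2.60 tcp [0.5077 0.0729 0.1008] rpy [-3.1415e+00 -2.0000e-04  1.3833e+00] gap 0.297 F [0.4 0.9 0.3]
shift cm [-0.1  -0.25  8.08]
turn [-0.    -0.     0.001]
{'camera_matrix': array([[331.27815277,   0.        , 279.91957151],
       [  0.        , 331.27815277, 216.15099613],
       [  0.        ,   0.        ,   1.        ]]), 'eye': array([0.52428597, 0.13233703, 0.24212109]), 'rotation': array([-0.27914971, -0.00427225, -0.19900993])}
lowest finger [0.09915317 0.11115112 0.13279366] 48877
```

View pics/w1.png

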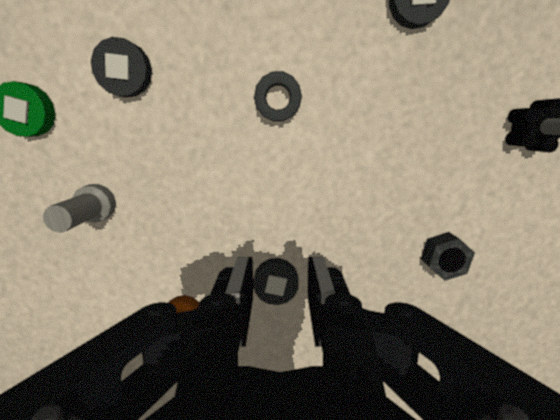

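The wrist view shows stub C between and beyond the fingertips at (275,282), with the collar (278,97), nut (447,256), post (80,207) and jar edge (183,303) clear. I'll check the finger profile by height and refine C from this view.

```bash
python3 - <<'E'
from h import *
from station import viewer,readout
s=readout.read_state()
p,z=viewer.capture("wrist");m=viewer.camera_model("wrist");P=cloud(m,z)
M=R.from_euler("xyz",s["eef_rot"]).as_matrix();T=(P-s["tcp_pos"])@M
ok=(z>0)&(P[...,2]>.075)&(np.abs(T[...,0])<.12)&(np.abs(T[...,1])<.12)
for a in range(-10,80,8):
    q=T[ok&(-T[...,2]*1000>=a)&(-T[...,2]*1000<a+8)]*1000
    if len(q)<5: continue
    l=q[q[:,1]<0];r_=q[q[:,1]>=0]
    f=lambda w:np.percentile(w[:,:2],[1,99],axis=0).round(0).T.tolist() if len(w)>5 else None
    print(a,len(q),"neg x,y",f(l),"pos",f(r_))
reg=(P[...,2]>.006)&(P[...,2]<.055)
k,l,st,c=cv2.connectedComponentsWithStats(reg.astype(np.uint8))
for i in range(1,k):
    if st[i,4]>150:
        w=P[l==i];w=w[w[:,2]>np.percentile(w[:,2],50)-.003];rr=cv2.minAreaRect(w[:,:2].astype(np.float32)*1000);print(c[i].round(),st[i,4],np.round(rr[0],1),np.round(rr[1],1),"h",np.median(w[:,2]).round(4))
E
```

```text
-2 141 neg x,y [[-7.0, 15.0], [-21.0, -15.0]] pos [[-7.0, 15.0], [11.0, 17.0]]
6 543 neg x,y [[-6.0, 15.0], [-28.0, -15.0]] pos [[-6.0, 15.0], [11.0, 24.0]]
14 706 neg x,y [[-7.0, 15.0], [-28.0, -15.0]] pos [[-7.0, 15.0], [11.0, 24.0]]
22 811 neg x,y [[-7.0, 15.0], [-28.0, -15.0]] pos [[-7.0, 15.0], [11.0, 24.0]]
30 1063 neg x,y [[-7.0, 15.0], [-21.0, -15.0]] pos [[-7.0, 15.0], [11.0, 18.0]]
38 1262 neg x,y [[-5.0, 17.0], [-41.0, -15.0]] pos [[-5.0, 17.0], [11.0, 37.0]]
46 3040 neg x,y [[-5.0, 18.0], [-48.0, -16.0]] pos [[-6.0, 17.0], [12.0, 44.0]]
54 7582 neg x,y [[-8.0, 16.0], [-50.0, -17.0]] pos [[-8.0, 16.0], [13.0, 46.0]]
62 5076 neg x,y [[-8.0, 21.0], [-55.0, -14.0]] pos [[-8.0, 21.0], [10.0, 51.0]]
70 9245 neg x,y [[-3.0, 21.0], [-59.0, -2.0]] pos [[-4.0, 21.0], [1.0, 55.0]]
78 11056 neg x,y [[5.0, 21.0], [-62.0, -0.0]] pos [[4.0, 21.0], [0.0, 58.0]]
[408.   3.] 255 [616.  187.9] [ 4.5 23. ] h 0.0116
[107.  53.] 2876 [423.4 198.2] [35.1 35.8] h 0.0124
[268.  81.] 1539 [520.8 160.8] [30.8 31.2] h 0.0139
[16. 99.] 1770 [355.9 182.7] [35.5 21.5] h 0.0124
[535. 109.] 2330 [688.2 109.6] [34.3 27.1] h 0.0181
[ 68. 199.] 2196 [374.3 114.5] [17.7 18.3] h 0.0474
[444. 245.] 1658 [625.1  24.7] [30.  34.9] h 0.0162
[271. 272.] 1509 [495.1  26.9] [36.2 29.5] h 0.0122
[178. 299.] 624 [417.8  22.1] [11.4 29.6] h 0.0181
```

The tips sit at TCP height, and the knuckles are 39–46 mm half-wide above 38 mm, so B's path past the jar will be bowed wider. Descending behind C, then starting the push.

Call:
carry_out(deltas=[[[0, -0.2, 2.0, 0, 0, 0, 0.3], [0, 0, 2.0, 0, 0, 0, 0.3], [0, 0, 2.0, 0, 0, 0, 0.3], [0, 0, 2.0, 0, 0, 0, 0.3], [0, 0, 1.45, 0, 0, 0, 0.3], [0, 0, 0, 0, 0, 0, 0.3], [-0.8, 0, 0, 0, 0, 0, 0.3], [-1, 0, 0, 0, 0, 0, 0.3], [-1, 0, 0, 0, 0, 0, 0.3], [-1, 0, 0, 0, 0, 0, 0.3]]])

```text
t: 3.95
tcp_pos: [0.4981, 0.0367, 0.0071]
eef_rot: [3.141, -0.0, 1.382]
contact_force: [-0.8, 1.7, 0.3]
finger_gap: 0.302
```

```bash
python3 go.py 0.4494 -0.222 0.006 1.381
```

```text
t 3.95 tcp [0.4981 0.0367 0.0071] rpy [ 3.1411e+00 -4.0000e-04  1.3822e+00] gap 0.302 F [-0.8  1.7  0.3]
shift cm [-26.32   0.07   0.1 ]
turn [ 0.001 -0.     0.001]
```

Call:
carry_out(deltas=[[[-1.2, 0, 0.02, 0, 0, 0, 0.3], [-1.3, 0, 0, 0, 0, 0, 0.3], [-1.3, 0, 0, 0, 0, 0, 0.3], [-1.3, 0, 0, 0, 0, 0, 0.3], [-1.3, 0, 0, 0, 0, 0, 0.3], [-1.3, 0, 0, 0, 0, 0, 0.3], [-1.3, 0, 0, 0, 0, 0, 0.3], [-1.3, 0, 0, 0, 0, 0, 0.3], [-1.3, 0, 0, 0, 0, 0, 0.3], [-1.3, 0, 0, 0, 0, 0, 0.3]]])

```text
t: 5.2
tcp_pos: [0.4737, -0.0901, 0.0066]
eef_rot: [-3.142, -0.0, 1.383]
contact_force: [-0.0, 0.9, 1.9]
finger_gap: 0.302
```

```bash
python3 go.py 0.4494 -0.222 0.006 1.381;python3 - <<'E'
from h import *
from station import viewer
p,z=viewer.capture("wrist");cv2.imwrite("pics/w2.png",cv2.convertScaleAbs(p,alpha=1.5))
E
```

```text
t 5.20 tcp [ 0.4737 -0.0901  0.0066] rpy [-3.1416 -0.      1.3828] gap 0.302 F [-0.   0.9  1.9]
shift cm [-13.41   0.08   0.06]
turn [-0.    -0.     0.002]
```

View pics/w2.png

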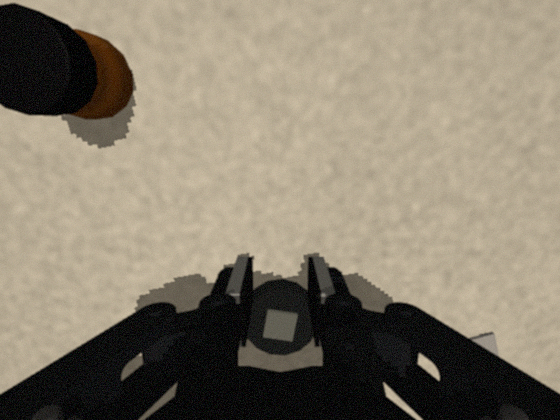

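The wrist view shows stub C seated centrally in the cradle at (280,318), with the jar passed untouched at upper left. I'll finish the push and slow down at the end.

Call:
carry_out(deltas=[[[-1.5, 0, 0, 0, 0, 0, 0.3], [-1.6, 0, 0, 0, 0, 0, 0.3], [-1.6, 0, 0, 0, 0, 0, 0.3], [-1.6, 0, 0, 0, 0, 0, 0.3], [-1.6, 0, 0, 0, 0, 0, 0.3], [-1.6, 0, 0, 0, 0, 0, 0.3], [-1.5, 0, 0, 0, 0, 0, 0.3], [-1.2, 0, 0, 0, 0, 0, 0.3], [-0.8, 0, 0, 0, 0, 0, 0.3], [-0.4, 0, 0, 0, 0, 0, 0.3]]])

```text
t: 6.5
tcp_pos: [0.4487, -0.2212, 0.0066]
eef_rot: [-3.142, -0.0, 1.382]
contact_force: [0.8, 0.9, 0.5]
finger_gap: 0.301
```

```bash
python3 go.py 0.408 0.237 0.1 1.205
```

```text
t 6.50 tcp [ 0.4487 -0.2212  0.0066] rpy [-3.1416e+00 -1.0000e-04  1.3825e+00] gap 0.301 F [0.8 0.9 0.5]
shift cm [ 44.25 -12.58  -9.34]
turn [-0.    -0.     0.177]
```

Call:
carry_out(deltas=[[[1.5, 0, 0, 0, 0, 0, 0.3], [0, 0, -5, 0, 0, 0, 0.3], [0, 0, -5, 0, 0, 0, 0.3], [5.5, -1.6, 0, 0, 0, 0, 0.3], [5.5, -1.6, 0, 0, 0, 0, 0.3], [5.5, -1.6, 0, 0, 0, 0, 0.3], [5.5, -1.6, 0, 0, 0, 0, 0.3], [5.5, -1.6, 0, 0, 0, 0, 0.3], [5.5, -1.6, 0, 0, 0, 0, 0.3], [5.5, -1.6, 0, 0, 0, 0, 0.3]]])

```text
t: 7.75
tcp_pos: [0.4122, 0.1962, 0.1067]
eef_rot: [-3.141, -0.001, 1.385]
contact_force: [1.8, 0.1, -0.3]
finger_gap: 0.302
```

Call:
carry_out(deltas=[[[0, 0, 0, 0, 0, -0.18, 0.3], [0, 0, 0, 0, 0, -0.18, 0.3], [0, 0, 0, 0, 0, -0.177, 0.3], [0, 0, 0, 0, 0, 0, 0.3], [0, 0, 0, 0, 0, 0, 0.3], [0, 0, 0, 0, 0, 0, 0.3], [0, 0, 0, 0, 0, 0, 0.3], [0, 0, 0, 0, 0, 0, 0.3], [0, 0, 0, 0, 0, 0, 0.3], [0, 0, 0, 0, 0, 0, 0.3]]])

```text
t: 9.0
tcp_pos: [0.4136, 0.193, 0.1066]
eef_rot: [3.142, -0.0, 1.92]
contact_force: [-1.3, 1.1, -0.1]
finger_gap: 0.297
```

```bash
python3 go.py 0.4106 0.2325 0.006 1.92
```

```text
t 9.00 tcp [0.4136 0.193  0.1066] rpy [ 3.1415 -0.      1.9196] gap 0.297 F [-1.3  1.1 -0.1]
shift cm [ 3.82  1.07 10.06]
turn [ 0. -0. -0.]
```

Call:
carry_out(deltas=[[[3.8, 1.1, 0, 0, 0, 0, 0.3], [0, 0, 2.0, 0, 0, 0, 0.3], [0, 0, 2.0, 0, 0, 0, 0.3], [0, 0, 2.0, 0, 0, 0, 0.3], [0, 0, 2.0, 0, 0, 0, 0.3], [0, 0, 2.05, 0, 0, 0, 0.3], [0, 0, 0, 0, 0, 0, 0.3], [-0.8, 0, 0, 0, 0, 0, 0.3], [-1, 0, 0, 0, 0, 0, 0.3], [-1, 0, 0, 0, 0, 0, 0.3]]])

```text
t: 10.25
tcp_pos: [0.4212, 0.2055, 0.0067]
eef_rot: [3.14, -0.0, 1.919]
contact_force: [-0.6, 0.7, 0.4]
finger_gap: 0.296
```

Call:
carry_out(deltas=[[[-1.2, 0, 0, 0, 0, 0, 0.3], [-1.3, 0, 0, 0, 0, 0, 0.3], [-1.3, 0, 0, 0, 0, 0, 0.3], [-1.3, 0, 0, 0, 0, 0, 0.3], [-1.3, 0, 0, 0, 0, 0, 0.3], [-1.3, 0, 0, 0, 0, 0, 0.3], [-1.3, 0, 0, 0, 0, 0, 0.3], [-1.3, 0, 0, 0, 0, 0, 0.3], [-1.3, 0, 0, 0, 0, 0, 0.3], [-1.3, 0, 0, 0, 0, 0, 0.3]]])

```text
t: 11.5
tcp_pos: [0.4649, 0.0841, 0.0061]
eef_rot: [-3.142, -0.0, 1.92]
contact_force: [-0.1, 1.4, 1.8]
finger_gap: 0.301
```

```bash
python3 go.py 0.480 0.0421 0.006 1.72;python3 - <<'E'
from h import *
from station import viewer
p,z=viewer.capture("wrist");cv2.imwrite("pics/w3.png",cv2.convertScaleAbs(p,alpha=1.5))
E
```

```text
t 11.50 tcp [0.4649 0.0841 0.0061] rpy [-3.1416 -0.      1.9198] gap 0.301 F [-0.1  1.4  1.8]
shift cm [-4.47 -0.02  0.01]
turn [-0.  -0.   0.2]
```

View pics/w3.png

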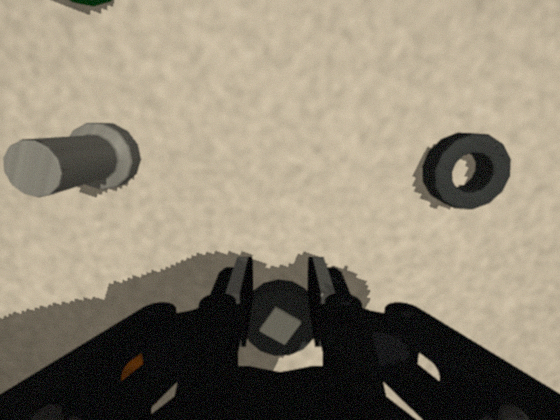

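Stub B is seated in the cradle at (280,318), and the post (75,160) and collar (466,170) are passed untouched. I'll continue, then turn gently.

Call:
carry_out(deltas=[[[-1.2, 0, 0, 0, 0, 0, 0.3], [-1.2, 0, 0, 0, 0, 0, 0.3], [-1.2, 0, 0, 0, 0, 0, 0.3], [-1.0, 0, 0, 0, 0, 0, 0.3], [-1.0, 0, 0, 0, 0, 0.03, 0.3], [-1.0, 0, 0, 0, 0, 0.03, 0.3], [-1.0, 0, 0, 0, 0, 0.03, 0.3], [-1.0, 0, 0, 0, 0, 0.03, 0.3], [-1.0, 0, 0, 0, 0, 0.03, 0.3], [-1.0, 0, 0, 0, 0, 0.03, 0.3]]])

```text
t: 12.8
tcp_pos: [0.4967, -0.0166, 0.0061]
eef_rot: [3.142, -0.0, 1.738]
contact_force: [0.5, 0.4, -0.2]
finger_gap: 0.301
```

```bash
python3 go.py 0.5225 -0.211 0.006 1.72
```

```text
t 12.80 tcp [ 0.4967 -0.0166  0.0061] rpy [ 3.1416 -0.      1.7378] gap 0.301 F [ 0.5  0.4 -0.2]
shift cm [-1.96e+01 -6.80e-01  1.00e-02]
turn [ 0.    -0.     0.018]
```

Call:
carry_out(deltas=[[[-1.0, 0, 0, 0, 0, 0.018, 0.3], [-1.2, 0, 0, 0, 0, 0.018, 0.3], [-1.3, 0, 0, 0, 0, 0, 0.3], [-1.3, 0, 0, 0, 0, 0, 0.3], [-1.3, 0, 0, 0, 0, 0, 0.3], [-1.3, 0, 0, 0, 0, 0, 0.3], [-1.3, 0, 0, 0, 0, 0, 0.3], [-1.3, 0, 0, 0, 0, 0, 0.3], [-1.0, 0, 0, 0, 0, 0, 0.3], [-0.8, 0, 0, 0, 0, 0, 0.3]]])

```text
t: 14.05
tcp_pos: [0.5128, -0.1335, 0.0061]
eef_rot: [-3.142, -0.0, 1.703]
contact_force: [-0.9, 1.4, -0.3]
finger_gap: 0.3
```

```bash
python3 go.py 0.5225 -0.211 0.006 1.703;python3 - <<'E'
from h import *
from station import viewer
p,z=viewer.capture("wrist");cv2.imwrite("pics/w4.png",cv2.convertScaleAbs(p,alpha=1.5))
E
```

```text
t 14.05 tcp [ 0.5128 -0.1335  0.0061] rpy [-3.1416e+00 -1.0000e-04  1.7035e+00] gap 0.300 F [-0.9  1.4 -0.3]
shift cm [-7.81 -0.07  0.01]
turn [-0. -0.  0.]
```

View pics/w4.png

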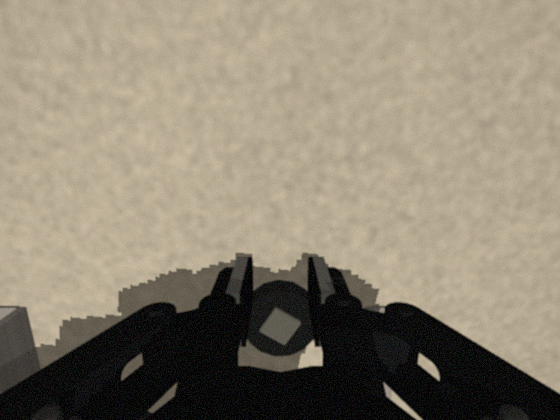

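Stub B is still seated at (280,318), entering the bay. Finishing with 7.8 cm.

Call:
carry_out(deltas=[[[-1.0, 0, 0, 0, 0, 0, 0.3], [-1.2, 0, 0, 0, 0, 0, 0.3], [-1.3, 0, 0, 0, 0, 0, 0.3], [-1.3, 0, 0, 0, 0, 0, 0.3], [-1.2, 0, 0, 0, 0, 0, 0.3], [-0.9, 0, 0, 0, 0, 0, 0.3], [-0.6, 0, 0, 0, 0, 0, 0.3], [-0.3, 0, 0, 0, 0, 0, 0.3], [0, 0, 0, 0, 0, 0, 0.3], [1.5, 0, 0, 0, 0, 0, 0.3]]])

```text
t: 15.35
tcp_pos: [0.521, -0.1957, 0.0061]
eef_rot: [3.141, 0.001, 1.702]
contact_force: [0.4, -0.4, 0.4]
finger_gap: 0.295
```

Call:
carry_out(deltas=[[[0.5, 0, 0, 0, 0, 0, 0.3], [0, 0, -5, 0, 0, 0, 0.3], [0, 0, -5, 0, 0, 0, 0.3], [0, 0, 0, 0, 0, 0.16, 0.3], [0, 0, 0, 0, 0, 0.16, 0.3], [0, 0, 0, 0, 0, 0.14, 0.3], [0, 0, 0, 0, 0, 0, 0.3], [0, 0, 0, 0, 0, 0, 0.3], [0, 0, 0, 0, 0, 0, 0.3], [0, 0, 0, 0, 0, 0, 0.3]]])

```text
t: 16.6
tcp_pos: [0.5204, -0.1904, 0.1061]
eef_rot: [-3.142, -0.0, 1.244]
contact_force: [0.3, -0.4, 0.1]
finger_gap: 0.304
```

```bash
python3 go.py 0.637 0.2454 0.1 1.245
```

```text
t 16.60 tcp [ 0.5204 -0.1904  0.1061] rpy [-3.1415e+00 -1.0000e-04  1.2445e+00] gap 0.304 F [ 0.3 -0.4  0.1]
shift cm [45.02 -2.92  0.61]
turn [-0.    -0.    -0.001]
```

Call:
carry_out(deltas=[[[5.6, -0.36, 0, 0, 0, 0, 0.3], [5.6, -0.36, 0, 0, 0, 0, 0.3], [5.6, -0.36, 0, 0, 0, 0, 0.3], [5.6, -0.36, 0, 0, 0, 0, 0.3], [5.6, -0.36, 0, 0, 0, 0, 0.3], [5.6, -0.36, 0, 0, 0, 0, 0.3], [5.6, -0.36, 0, 0, 0, 0, 0.3], [5.6, -0.36, 0, 0, 0, 0, 0.3], [0, 0, 0, 0, 0, 0, 0.3], [0, 0, 0, 0, 0, 0, 0.3]]])

```text
t: 17.85
tcp_pos: [0.637, 0.2425, 0.1057]
eef_rot: [-3.141, 0.001, 1.244]
contact_force: [0.1, -0.7, 0.5]
finger_gap: 0.305
```

```bash
python3 go.py 0.637 0.2454 0.006 1.245; python3 - <<'E'
from h import *
from station import viewer
p,z=viewer.capture("top");m=viewer.camera_model("top");P=cloud(m,z);H=P[...,2]
reg=(H>0.006)&(H<.06)&(P[...,0]>.3)&(P[...,0]<.75)&(P[...,1]>-.32)&(P[...,1]<.33)
k,l,s,c=cv2.connectedComponentsWithStats(reg.astype(np.uint8))
for i in range(1,k):
    if s[i,4]>25:
        q=P[l==i];r=cv2.minAreaRect(q[:,:2].astype(np.float32)*1000);print(c[i].round(1),s[i,4],np.round(r[0],1),np.round(r[1],1),np.round(r[2],1))
E
```

```text
t 17.85 tcp [0.637  0.2425 0.1057] rpy [-3.1415e+00  1.1000e-03  1.2441e+00] gap 0.305 F [ 0.1 -0.7  0.5]
shift cm [ 0.29 -0.09  9.97]
turn [-0.     0.001 -0.001]
[176.8 138.2] 117 [722.9 239.5] [21.9 54.4] 84.7
[225.6 149.4] 104 [692.9 103.1] [35.  33.7] 30.7
[255.3 173.1] 107 [627.5  18.1] [32.7 29.6] 10.6
[190.9 174.4] 128 [620.5 196.4] [33.  33.4] 44.6
[349.9 223.4] 336 [ 481.4 -218.6] [188.  114.1] 7.7
[204.8 209.7] 83 [522.5 154.1] [30.  30.8] 46.2
[346.6 211. ] 130 [ 527.  -237.4] [33.8 33.8] 89.9
[350.3 240.8] 132 [ 444.9 -246.7] [34.2 33.5] 16.1
[157.  246.4] 98 [419.2 278.4] [23.  35.3] 86.7
[257.7 249.4] 112 [415.6   5.5] [28.4 29.2] 0.5
[219.8 263.9] 81 [375.6 105.9] [26.9 24.4] 1.1
[193.2 272.6] 135 [351.6 178.3] [33.4 33.7] 40.4
```

B and C sit where planned in the bay, and the bystanders have not moved. Now A.

Call:
carry_out(deltas=[[[0.2, 0, 2.0, 0, 0, 0, 0.3], [0, 0, 2.0, 0, 0, 0, 0.3], [0, 0, 2.0, 0, 0, 0, 0.3], [0, 0, 2.0, 0, 0, 0, 0.3], [0, 0, 1.95, 0, 0, 0, 0.3], [0, 0, 0, 0, 0, 0, 0.3], [-0.8, 0, 0, 0, 0, 0, 0.3], [-1, 0, 0, 0, 0, 0, 0.3], [-1, 0, 0, 0, 0, 0, 0.3], [-1, 0, 0, 0, 0, 0, 0.3]]])

```text
t: 19.15
tcp_pos: [0.6257, 0.2084, 0.0072]
eef_rot: [3.141, -0.001, 1.243]
contact_force: [1.0, 1.2, 0.3]
finger_gap: 0.305
```

Call:
carry_out(deltas=[[[-1.2, 0, 0, 0, 0, 0, 0.3], [-1.3, 0, 0, 0, 0, 0, 0.3], [-1.3, 0, 0, 0, 0, 0, 0.3], [-1.3, 0, 0, 0, 0, 0, 0.3], [-1.3, 0, 0, 0, 0, 0, 0.3], [-1.3, 0, 0, 0, 0, 0, 0.3], [-1.3, 0, 0, 0, 0, 0, 0.3], [-1.3, 0, 0, 0, 0, 0, 0.3], [-1.3, 0, 0, 0, 0, 0, 0.3], [-1.3, 0, 0, 0, 0, 0, 0.3]]])

```text
t: 20.4
tcp_pos: [0.5838, 0.0861, 0.0066]
eef_rot: [-3.142, 0.0, 1.244]
contact_force: [0.6, 1.2, 1.5]
finger_gap: 0.301
```

```bash
python3 go.py 0.489 -0.193 0.006 1.245;python3 - <<'E'
from h import *
from station import viewer
p,z=viewer.capture("wrist");cv2.imwrite("pics/w5.png",cv2.convertScaleAbs(p,alpha=1.5))
E
```

```text
t 20.40 tcp [0.5838 0.0861 0.0066] rpy [-3.1416  0.      1.2437] gap 0.301 F [0.6 1.2 1.5]
shift cm [-2.947e+01 -1.000e-02  6.000e-02]
turn [-0.     0.    -0.001]
```

View pics/w5.png

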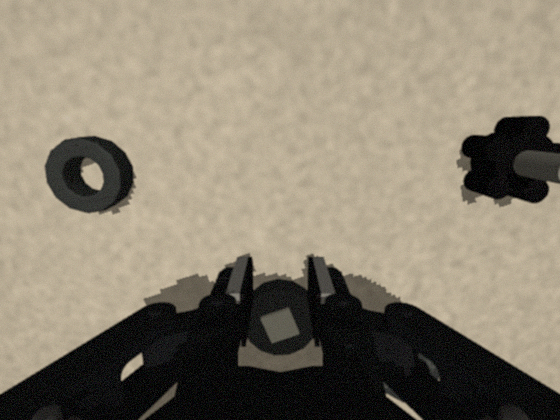

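Stub A is seated at (280,318), with the collar (90,175) and knob (510,160) clear. 29.4 cm to go.

Call:
carry_out(deltas=[[[-1.3, 0, 0, 0, 0, 0, 0.3], [-1.3, 0, 0, 0, 0, 0, 0.3], [-1.3, 0, 0, 0, 0, 0, 0.3], [-1.3, 0, 0, 0, 0, 0, 0.3], [-1.3, 0, 0, 0, 0, 0, 0.3], [-1.3, 0, 0, 0, 0, 0, 0.3], [-1.3, 0, 0, 0, 0, 0, 0.3], [-1.3, 0, 0, 0, 0, 0, 0.3], [-1.3, 0, 0, 0, 0, 0, 0.3], [-1.3, 0, 0, 0, 0, 0, 0.3]]])

```text
t: 21.7
tcp_pos: [0.542, -0.0371, 0.0066]
eef_rot: [3.142, -0.0, 1.244]
contact_force: [1.9, 1.0, 0.6]
finger_gap: 0.302
```

Call:
carry_out(deltas=[[[-1.3, 0, 0, 0, 0, 0, 0.3], [-1.3, 0, 0, 0, 0, 0, 0.3], [-1.3, 0, 0, 0, 0, 0, 0.3], [-1.3, 0, 0, 0, 0, 0, 0.3], [-1.3, 0, 0, 0, 0, 0, 0.3], [-1.3, 0, 0, 0, 0, 0, 0.3], [-1.0, 0, 0, 0, 0, 0, 0.3], [-1.0, 0, 0, 0, 0, 0, 0.3], [-1.0, 0, 0, 0, 0, 0, 0.3], [-0.8, 0, 0, 0, 0, 0, 0.3]]])

```text
t: 22.95
tcp_pos: [0.5048, -0.1466, 0.0066]
eef_rot: [-3.142, -0.0, 1.244]
contact_force: [-0.2, 1.5, -0.1]
finger_gap: 0.299
```

```bash
python3 go.py 0.489 -0.193 0.006 1.245
```

```text
t 22.95 tcp [ 0.5048 -0.1466  0.0066] rpy [-3.1416 -0.      1.2437] gap 0.299 F [-0.2  1.5 -0.1]
shift cm [-4.9  -0.01  0.06]
turn [-0.    -0.    -0.001]
```

Call:
carry_out(deltas=[[[-0.8, 0, 0, 0, 0, 0, 0.3], [-1.0, 0, 0, 0, 0, 0, 0.3], [-1.0, 0, 0, 0, 0, 0, 0.3], [-1.0, 0, 0, 0, 0, 0, 0.3], [-0.6, 0, 0, 0, 0, 0, 0.3], [-0.3, 0, 0, 0, 0, 0, 0.3], [0, 0, 0, 0, 0, 0, 0.3], [1.0, 0, 0, 0, 0, 0, 0.3], [1.0, 0, 0, 0, 0, 0, 0.3], [0, 0, 0, 0, 0, 0, 0.3]]])

```text
t: 24.2
tcp_pos: [0.497, -0.1699, 0.0066]
eef_rot: [-3.142, -0.001, 1.246]
contact_force: [1.1, -0.4, -0.2]
finger_gap: 0.303
```

Call:
carry_out(deltas=[[[0, 0, -3, 0, 0, 0, 0.3], [0, 0, -5, 0, 0, 0, 0.3], [0, 0, -5, 0, 0, 0, 0.3], [5, 0, 0, 0, 0, 0, 0.3], [5, 0, 0, 0, 0, 0, 0.3], [5, 0, 0, 0, 0, 0, 0.3], [5, 0, 0, 0, 0, 0, 0.3], [5, 0, 0, 0, 0, 0, 0.3], [0, 0, 0, 0, 0, 0, 0.3], [0, 0, 0, 0, 0, 0, 0.3]]])

```text
t: 25.45
tcp_pos: [0.5763, 0.0646, 0.1364]
eef_rot: [-3.141, 0.001, 1.244]
contact_force: [0.4, -0.2, 0.2]
finger_gap: 0.294
```

```bash
python3 - <<'E'
from h import *
from station import viewer
th=np.radians(7.5);ax=np.array([np.sin(th),-np.cos(th)]);ay=np.array([np.cos(th),np.sin(th)])
for n in("top","scene"):
  p,z=viewer.capture(n);m=viewer.camera_model(n);P=cloud(m,z);H=P[...,2]
  if n=="top": cv2.imwrite("pics/end.png",cv2.resize(p,(800,600),interpolation=3))
  reg=(H>0.006)&(H<.06)&(P[...,0]>.3)&(P[...,0]<.76)&(P[...,1]>-.32)&(P[...,1]<.36)
  k,l,s,c=cv2.connectedComponentsWithStats(reg.astype(np.uint8));print(n)
  for i in range(1,k):
    if s[i,4]>25:
        q=P[l==i];r=cv2.minAreaRect(q[:,:2].astype(np.float32)*1000);d=np.array(r[0])-((482.,-216.5) if n=="top" else (480.5,-216.3))+2*ax
        print(c[i].round(1),s[i,4],np.round(r[0],1),np.round(r[1],1),"hmed %.3f"%np.median(q[:,2]),"bay own",np.round([d@ax,d@ay],1))
E
```

```text
top
[162.3 138.2] 713 [721.2 281.6] [ 59.2 101.5] hmed 0.027 bay own [-460.6  302.2]
[255.4 173.2] 108 [626.9  17.9] [32.9 29.5] hmed 0.015 bay own [-211.5  174.2]
[349.9 223. ] 340 [ 483.9 -220.4] [190.5 118.9] hmed 0.023 bay own [6.1 1.4]
[346.5 211. ] 131 [ 526.9 -235.7] [33.1 35.4] hmed 0.012 bay own [26.9 42. ]
[339.1 226.9] 135 [ 482.4 -215.7] [33.2 33.8] hmed 0.011 bay own [1.2 0.5]
[350.4 240.8] 133 [ 444.6 -246.9] [33.1 35.4] hmed 0.012 bay own [ 27.2 -41. ]
[155.2 246.2] 131 [420.8 284.2] [32.7 34.6] hmed 0.011 bay own [-502.4    4.6]
[259.  249.5] 82 [416.6   0.7] [19.8 30.9] hmed 0.044 bay own [-221.9  -36.5]
scene
[240.3 183.5] 1048 [ 488.4 -228.8] [198.5 125.8] hmed 0.015 bay own [15.5  6.2]
[327.9 207.2] 222 [416.4  10.5] [29.9 32.2] hmed 0.034 bay own [-231.2  -33.9]
[370.5 218.8] 164 [377.6 111.7] [24.1 24.3] hmed 0.026 bay own [-336.6  -59.2]
[400.6 231.8] 150 [349.4 177.2] [44.5 36.3] hmed 0.013 bay own [-405.3  -78.6]
[269.8 256.8] 159 [627.3  21.6] [34.1 32. ] hmed 0.017 bay own [-214.7  176.5]
[346.4 263.6] 134 [522.3 157.9] [33.1 29.2] hmed 0.014 bay own [-363.5   90.3]
[422.5 269.6] 188 [418.8 287.5] [37.1 34.3] hmed 0.013 bay own [-505.5    4.6]
[275.  291.4] 219 [692.2 106.1] [33.9 31.9] hmed 0.019 bay own [-290.  252.]
[331.4 352. ] 1526 [723.7 285.4] [57.4 97.5] hmed 0.028 bay own [-463.6  306.6]
```

View pics/end.png

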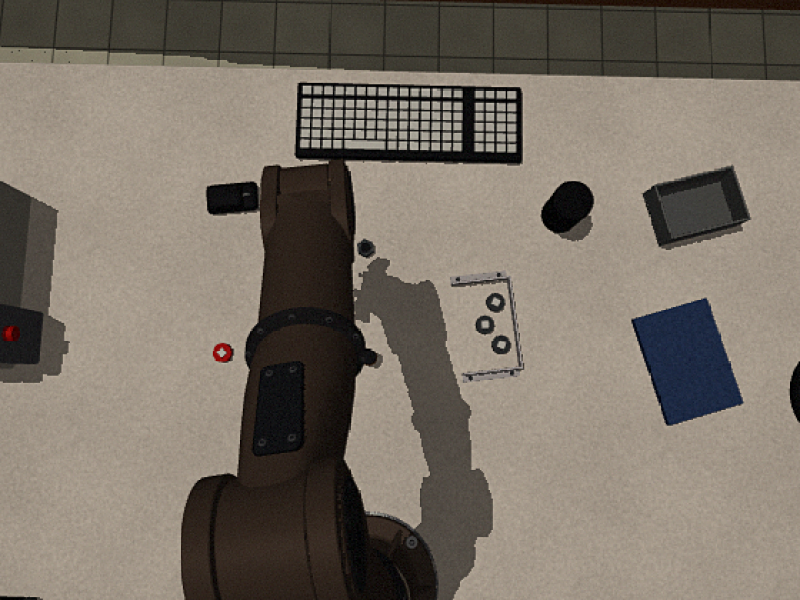

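The top view shows all three stubs flat in the bay, at (495,302), (485,325) and (501,345), well behind the mouth line. The bystanders are where they were and the arm is clear, so I'm handing in.

```bash
python3 -c "
from station import r
print(r.job_done())"
```

```text
the job is handed in; nothing more can be done
None
```

All three stubs are swept into the scrap bay, and the job was handed in after about 26 s on the robot clock. I pushed them one at a time with a two-finger cradle, about 6 mm above the bench; none was gripped or lifted.

**Stubs:** The last top view puts them at bay coordinates (27, 42), (1, 0) and (27, -41) mm. All lie flat, with a measured height of about 12 mm. The one nearest the mouth has its edge about 38 mm behind the mouth line.

**Bystanders:** Those I re-measured were within about 2 mm of their starting places, except where the arm hid part of an object in the last top view. The jar read 4–5 mm off there, but the scene view put it back in place. The canister, out of range of that check, looks unmoved in the picture.

**Forces:** The wrist force readings after each move were about 2 N or less.

**Disagreements:** The top and scene cameras differ by 2–4 mm. In the scene view the stubs merged with the bay into one blob, so their final positions come from the top camera alone. The green disc's outline also measured wider than before in that view (45 by 36 mm), though its pixel position had not changed.

I viewed 9 pictures.

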